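# Fish the spacer out of the rinse block with the spring tongs

### The arm

A 6-joint arm with a two-finger parallel gripper is mounted at the origin on the work surface. World frame = base frame: x ahead of the robot, y to its left, z up, the work surface at z = 0. Lengths are in mm, angles in rad, forces in N, time in s.
With the tool pointing down it reaches from about 400 to 925 mm from the base axis. Payload 12.5 kg.
Tool frame: the origin (TCP) lies at the centre of the arm's flange, where the gripper is bolted on; the fingertips stand 190 mm ahead of it and the grasp point (between the pads) lies 171 mm ahead of it; z points along the fingers, y is the line along which they close (so a half turn about z gives the same grasp; the last joint's range is limited). The gripper opens to 95 mm and grips with 3 to 60 N. Pads are 20 mm wide; open, the fingers measure 119 mm over their backs; the gripper's body (75 mm by 180 mm) begins 59 mm behind the grasp point.
Start: joints at [1.128, 0.491, 1.559, -0, 1.092, -0.106], TCP at [206.519, 589.894, 404.761] pointing down, gripper open.
Joint ranges: [-3.1, 3.1], [-0.84, 2.19], [0.05, 2.79], [-1.13, 4.28], [0.06, 2.93], [-2.69, 2.69]. Speed limits (rad/s): [2.22, 2.22, 2.79, 3.14, 3.14, 3.14].

### API

Orientations are given as [roll, pitch, yaw] about the fixed x, y, z axes, in that order (R = Rz(yaw) Ry(pitch) Rx(roll)).
In Python, from cell import env, read_camera, search_frame, cut_out gives the robot as it stands. The module is installed in compiled form; this text tells all that it offers.
- The arm moves only by the tool move_arm, never from a script. Its argument "commands" is a list of rows, each a list of 3 entries, a list of its own where there are three numbers: the shift along the world's x, y, z normalised to -1 to 1, where 1 is 0.03 m, then the turn about the world's z normalised to -1 to 1, where 1 is 0.08 rad, then the opening, from -1 (shut) to 1 (fully open), so that 0 is half open. A call has 1 to 20 rows; each row shifts and turns the commanded pose from where the row before left it; what a row does not reach is not made up. A row lasts 1/12 s, in which the tool goes at most 41.7 mm and 7.16 degrees, less where a joint would pass 70% of its speed; a pose out of reach is approached as far as the arm can. A call with a number of a shift or a turn outside -1 to 1 is refused whole. A call with a gripper value outside its range is refused whole. The fingers move at their own pace and stop on an object; the grip force is fixed at half the most. Time passes only in rows, so rows that do not move let the fingers close. It gives the time, the measured TCP pose, the force, the opening and the grip force at its end, in the units of the state.
- env.state(): the state, without advancing time (a new reading comes with each control period).
- read_camera(name): name is "scene" or "side" or "wrist"; returns a dict with "image" (480x640x3 uint8, red, green, blue), "fx", "fy", "cx", "cy" (pixels), "rvec" (rotation vector, rad) and "tvec" (3), from world to camera coordinates, as OpenCV has them. Camera axes: x right, y down, z forward; pixel columns grow to the right and rows downward; lengths in mm; the calibration is good to about 2 mm. A picture is of the moment at which its call begins. There is no depth.
- env.job_done(): hands the job in; it is judged then, once.
Trained networks look in a picture, given as the dict that the camera call returned (one of the last four; its "shot" number tells which), for a name from the list of things; names that differ only in an ending like _2 or _b are one class to them, and where a whole thing is asked for, a point or a joint stands for the part that bears it (a point fixed in the world has none). Each returns a list of dicts, best first, with "confidence" (0 to 1); they miss things now and then, are a little off and sometimes report something else, mostly with a low value. They report only what shows in the picture. A call takes as long as a camera call. They do not tell look-alikes from the thing itself.
- search_frame(thing, picture): "at" ([column, row] in pixels, amid what is visible of it).
- cut_out(thing, picture): "region" (480x640 bool, what is visible of it) and "at" ([column, row] in pixels, amid what is visible of it).
The state is a dict: "t": time; "joints": joint angles; "qvel": joint speeds; "tau": joint torques, N m; "eef_pos": TCP position; "tcp_rot": TCP orientation; "ft_force": force on the tool from outside, world axes, zero at the start; "moment": the same for the moment, N m; "opening": opening from 0.0 (shut) to 1.0 (fully open); "grip_force": force on a finger pad.
Only numpy, scipy, OpenCV 4.12 (cv2) and the standard library are available. Lean on these libraries where they do the work, as an engineer would, in place of code of your own. Each camera call takes 0.05 s, during which the arm holds its last target. There are 200 camera calls.

### The job

Take the spring tongs from their rest, reach down into the rinse block and squeeze them shut on the tall tubular spacer at the bottom of its pocket. Lift it out with the tongs, never touching the spacer with your fingers, and lower it in the tongs to the bottom of the open soak pot before letting go; leave the tongs standing in the pot with it.

Things in the scene. Friction and masses are not known exactly. Their poses are not given: they have to be found in the camera images.
- tongs: spring tongs, 175 mm, 160 g, upright in a 60 mm high rest (slot 52 deep). Origin midway between the open tips (moves with the +y leg), z up, closing along y. Legs 4 x 14 mm, always parallel: open 46 outside, 38 inside. Grip the rubber plates on their outsides, 109-173 above the tips, 54 across. Sprung open, 0.5 N per mm of closing: fingers 48 apart (3 N) carry them open; 20-25 N shuts them
- spacer: tall steel tube, 18 mm across, 8 mm bore, 26 mm long, 35 g, standing on the floor of one of the rinse block's three pockets, within 5 mm of its centre. The other two hold a flat washer (26 mm across, 6 thick) and a hexagon nut (24 mm across, 10 thick). Origin at the centre of its lower end, z along its axis. In the shut tongs their rubber plates are 34 mm across
- block: white plastic rinse block, fixed, 160 (x) by 90 (y) by 70 mm high. Origin at the centre of its underside, z up. Three upright pockets in a row at x = -50, 0 and +50 mm, each 36 mm (x) by 66 mm (y) and 60 mm deep (floor 10 mm above the underside). The tongs go in upright with their y along the block's y
- pot: open round aluminium soak pot, fixed, 100 mm tall, 90 mm across the rim, tapering a little to the foot, wall 3 mm; origin at the centre of its underside, z up; inner floor 4 mm above the origin
There are look-alikes about, which are no part of the job. There is more than one size of the tongs; the one meant has the size given above.

How it is judged (in metres and radians):
On the way, in this order (a step that is already met when the one before it is completed fails the run):
1. the spacer is lifted clear of the rinse block, gripped in the tongs (z of spacer in the frame of block above 0.072 m and contact force between tongs and spacer above 0.5 N), for 0.2 s.
2. the spacer is near the bottom of the pot while still gripped in the tongs (z of spacer in the frame of pot below 0.04 m and horizontal distance between spacer and pot below 0.045 m and contact force between tongs and spacer above 0.5 N), for 0.1 s.
At the end, for the whole second after the job is handed in: spacer at the bottom of the pot (origin within 45 mm of the pot's axis, under 40 mm above its underside); tongs standing or leaning in the pot, tips down (origin within 45 mm of the axis, under 50 mm above the underside, tilt under 0.9 rad); both at rest (horizontal distance between each of spacer, tongs and pot below 0.045 m and z of spacer in the frame of pot below 0.04 m and z of tongs in the frame of pot below 0.05 m and angle between tongs's own z axis and vertical below 0.9 rad and linear speed of each of spacer, tongs below 0.03 m/s); the robot touches nothing.
It fails at once if the gripper's fingers touch the spacer (contact force between the fingers and spacer above 0.3 N).
It also fails if it takes over 53 s, if anything falls off the work surface, if the arm or the gripper's body presses on something with over 40 N, if the wrist force passes 120 N, or if a joint passes its speed limit or range.

## Working session

There is one attempt and no reset: what is moved stays moved. The work goes in short steps, Python scripts to look and compute and a tool call to move; the robot and the scene stay as the last step left them, time stands still between calls to the robot, and variables do not carry over. Pictures are saved under pics/ and viewed, at most 10 in all, crops included, and the job is handed in when it is done.

Besides the shell and the picture viewer there is one more tool, called after "Call:" in YAML: its name, and indented under it one key for each argument. move_arm: Moves the arm, as the interface text tells. Its arguments: {"type":"object","properties":{"commands":{"type":"array","items":{"type":"array"}}},"required":["commands"]}

```bash
mkdir -p pics
cat > h.py <<'E'
import numpy as np, cv2
from cell import env, read_camera, search_frame, cut_out
def cam(p):
    R=cv2.Rodrigues(np.array(p["rvec"],float))[0]; t=np.array(p["tvec"],float).ravel()
    return R,t
def onplane(p,uv,z):
    R,t=cam(p); d=R.T@np.array([(uv[0]-p["cx"])/p["fx"],(uv[1]-p["cy"])/p["fy"],1.]); c=-R.T@t
    return c+d*(z-c[2])/d[2]
def proj(p,X):
    R,t=cam(p); q=(R@np.atleast_2d(X).astype(float).T).T+t
    return np.c_[p["fx"]*q[:,0]/q[:,2]+p["cx"],p["fy"]*q[:,1]/q[:,2]+p["cy"]]
def tri(ps,uvs):
    A=[];b=[]
    for p,uv in zip(ps,uvs):
        R,t=cam(p); d=R.T@np.array([(uv[0]-p["cx"])/p["fx"],(uv[1]-p["cy"])/p["fy"],1.]); d/=np.linalg.norm(d)
        P=np.eye(3)-np.outer(d,d); A.append(P); b.append(P@(-R.T@t))
    return np.linalg.solve(sum(A),sum(b))
def save(n,im): cv2.imwrite("pics/"+n+".png",cv2.cvtColor(im,cv2.COLOR_RGB2BGR))
E
python3 - <<'E'
from h import *
P={n:read_camera(n) for n in("scene","side","wrist")}
for n,p in P.items():
    R,t=cam(p); print(n,(-R.T@t).round(),p["fx"],R[2].round(2))
    save(n+"0",p["image"])
    for th in("tongs","spacer","block","pot"):
        print(n,th,[(np.round(r["at"]).tolist(),round(r["confidence"],2)) for r in search_frame(th,p)])
s=env.state();print(s["t"],s["tcp_rot"],s["opening"])
save("both0",cv2.resize(np.vstack([P["scene"]["image"],P["side"]["image"]]),(400,600)) )
E
```

```text
scene [1236. -166.  839.] 513.0378705780879 [-0.63  0.21 -0.74]
scene tongs [([452.0, 203.0], 0.87), ([458.0, 139.0], 0.83), ([426.0, 180.0], 0.64), ([143.0, 246.0], 0.32)]
scene spacer []
scene block [([315.0, 251.0], 0.67)]
scene pot [([145.0, 243.0], 0.62)]
side [ 373. -734.  839.] 578.0454897156479 [ 0.16  0.69 -0.71]
side tongs [([272.0, 142.0], 0.98), ([230.0, 119.0], 0.83), ([312.0, 124.0], 0.78)]
side spacer []
side block [([312.0, 250.0], 0.93)]
side pot [([304.0, 401.0], 0.71)]
wrist [129. 616. 384.] 413.38735189331044 [ 0.27 -0.1  -0.96]
wrist tongs []
wrist spacer []
wrist block []
wrist pot []
0.75 [3.14150694e+00 1.28732993e-05 2.80477343e+00] 1.0035054268672032
```

View pics/scene0.png

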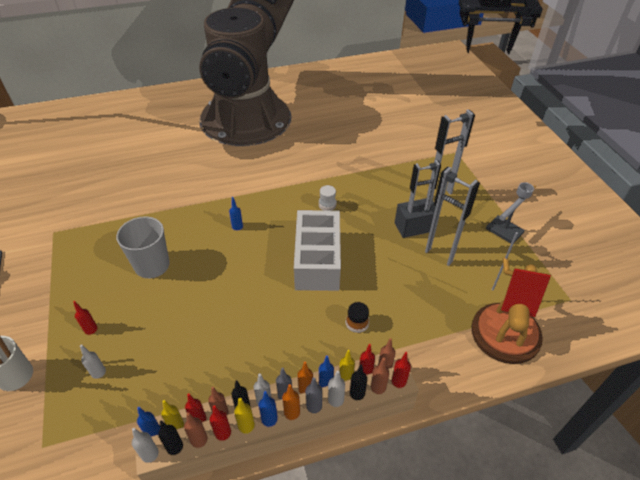

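View pics/side0.png

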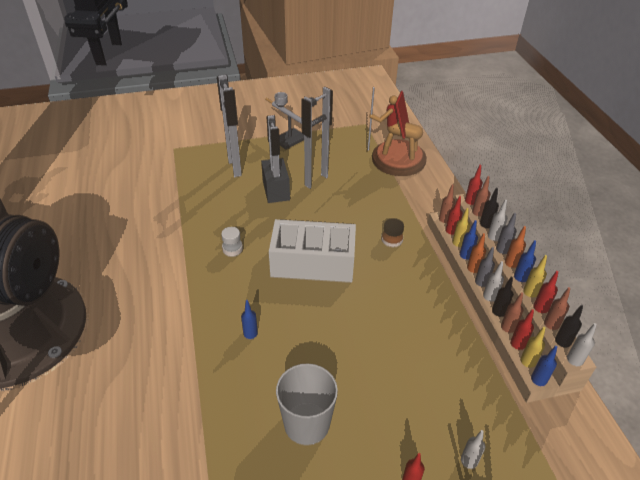

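The scene view shows three tongs. One stands in the dark rest, at about (426,190). Two taller ones stand free, at (452,150) and (452,215). In the side view they are at (275,155), (230,125) and (315,130). The block is at (317,250) in the scene view and the pot at (145,245). I'll measure the sizes and enlarge a crop.

Run:
```python
from h import *
P={n:read_camera(n) for n in("scene","side")}
a=cv2.resize(P["scene"]["image"][100:280,385:505],(400,600),interpolation=cv2.INTER_CUBIC)
b=cv2.resize(P["side"]["image"][65:215,205:345][:, :],(400,429),interpolation=cv2.INTER_CUBIC)
b=np.vstack([b,np.zeros((171,400,3),np.uint8)])
save("crop1",np.hstack([a,b]))
# masks for tongs, block, pot
for n,p in P.items():
    for th in("tongs","block","pot"):
        for r in cut_out(th,p):
            m=r["region"]; ys,xs=np.nonzero(m); print(n,th,round(r["confidence"],2),np.round(r["at"]),xs.min(),xs.max(),ys.min(),ys.max(),m.sum())
            np.save(f"pics/{n}_{th}_{int(r['at'][0])}.npy",m)
# rough: block top plane
for n,uv in(("scene",(317,250)),("side",(313,240))): print(onplane(P[n],uv,70).round())
print("rest",onplane(P["scene"],(417,212),60).round(),onplane(P["side"],(276,172),60).round())
```

```text
scene tongs 0.87 [451. 201.] 427 478 169 261 1236
scene tongs 0.85 [427. 182.] 408 439 162 211 627
scene tongs 0.58 [459. 136.] 435 473 111 193 1060
scene block 0.61 [317. 253.] 293 340 210 291 3584
scene pot 0.96 [144. 246.] 117 168 218 277 2341
side tongs 0.84 [231. 122.] 218 240 76 175 1160
side tongs 0.67 [317. 122.] 301 333 87 187 1814
side tongs 0.66 [271. 141.] 267 279 115 176 597
side tongs 0.36 [306. 400.] 276 336 364 443 3794
side block 0.98 [311. 251.] 270 355 219 281 4785
side pot 0.8 [307. 403.] 276 337 364 444 3850
[592.  31.  70.]
[557.  36.  70.]
rest [542. 273.  60.] [528. 273.  60.]
```

View pics/crop1.png

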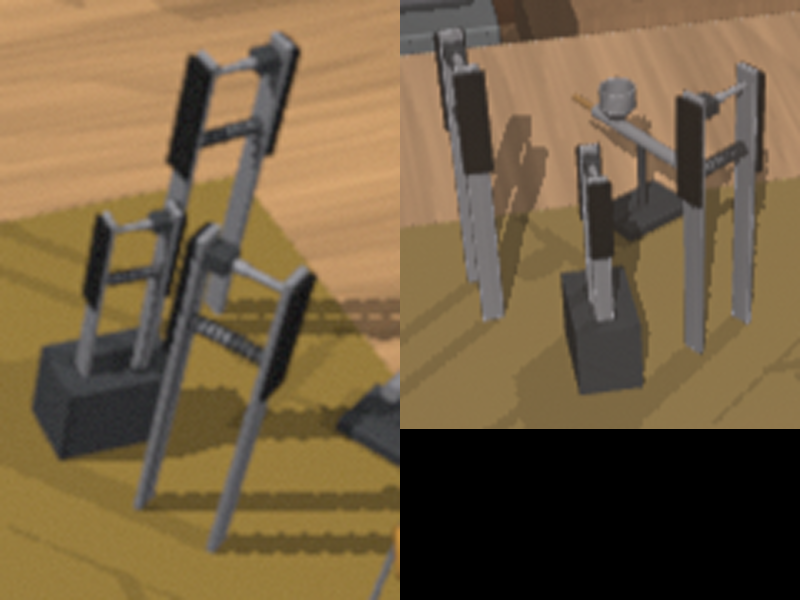

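The crop shows that the tongs in the dark rest (scene (427,182), side (271,141)) are clearly smaller than the other two. Those two, at scene (451,201) and (459,136), stand free and are larger. Only the one in the rest fits "upright in a 60 mm rest". I'll check the 175 mm size by fitting the mask.

```bash
cat > fit.py <<'E'
from h import *
from scipy.optimize import minimize
def box(x0,x1,y0,y1,z0,z1): return np.array([[x,y,z] for x in(x0,x1) for y in(y0,y1) for z in(z0,z1)],float)
def place(V,q,z=0):
    c,s=np.cos(q[2]),np.sin(q[2]); return V@np.array([[c,s,0],[-s,c,0],[0,0,1]])+[q[0],q[1],z]
SC=4
def render(p,parts):
    im=np.zeros((480,640),np.uint8)
    for V in parts:
        h=cv2.convexHull(np.round(proj(p,V)*16).astype(np.int32)); cv2.fillConvexPoly(im,h,255,cv2.LINE_AA,4)
    return im/255.
def fit(pm,model,q0,d=(8,8,.15,10)):
    def f(q):
        e=0
        for p,m in pm:
            r=render(p,model(q)); e+=1-np.minimum(r,m).sum()/np.maximum(r,m).sum()
        return e
    best=None
    for s in (1,-1,.5):
        S=np.vstack([q0]+[np.array(q0)+np.eye(len(q0))[i]*d[i]*s for i in range(len(q0))])
        r=minimize(f,q0,method="Nelder-Mead",options=dict(initial_simplex=S,xatol=.01,fatol=1e-5,maxiter=800))
        if best is None or r.fun<best.fun: best=r
    return best.x,best.fun
blk=lambda q:[place(box(-80,80,-45,45,0,70),q)]
a=np.linspace(0,2*np.pi,40)
def pot(q,foot=38): return [np.vstack([np.c_[q[0]+45*np.cos(a),q[1]+45*np.sin(a),a*0+100],np.c_[q[0]+q[2]*np.cos(a),q[1]+q[2]*np.sin(a),a*0]])]
def tongs(q):  # x,y,yaw,length
    L=q[3]; k=8
    return [place(V,q,k) for V in (box(-7,7,19,23,52,L),box(-7,7,-23,-19,52,L),box(-7,7,23,27,L-66,L-2),box(-7,7,-27,-23,L-66,L-2),box(-3,3,-19,19,L-45,L-40),box(-3,3,-19,19,L-12,L-5))]
E
python3 - <<'E'
from fit import *
P={n:read_camera(n) for n in("scene","side")}
M=lambda th,c:[(P[n],np.load(f"pics/{n}_{th}_{k}.npy").astype(float)) for n,k in zip(("scene","side"),c)]
import glob; print(glob.glob("pics/*.npy"))
def g(th,n,lo,hi):
    for f in glob.glob(f"pics/{n}_{th}_*.npy"):
        k=int(f.split("_")[-1][:-4])
        if lo<=k<=hi: return (P[n],np.load(f).astype(float))
pb=[g("block","scene",300,330),g("block","side",300,330)]
pp=[g("pot","scene",130,160),g("pot","side",295,315)]
pt=[g("tongs","scene",420,432),g("tongs","side",265,276)]
for y in(0,1.57):print("block",fit(pb,blk,[575,33,y]))
print("pot",fit(pp,pot,[560,-270,38],(10,10,4)))
for y in(0,.5,1,1.57,2.1,2.6):
    r=fit(pt,tongs,[535,273,y,175]); print("tongs",r[0].round(3),r[1])
E
```

```text
['pics/side_tongs_306.npy', 'pics/scene_tongs_459.npy', 'pics/scene_pot_144.npy', 'pics/side_tongs_271.npy', 'pics/side_tongs_230.npy', 'pics/scene_tongs_450.npy', 'pics/side_block_311.npy', 'pics/scene_block_316.npy', 'pics/side_tongs_317.npy', 'pics/scene_tongs_426.npy', 'pics/side_pot_307.npy']
block (array([ 5.59871891e+02,  4.21708592e+01, -3.26310902e-01]), np.float64(0.11020712734240257))
block (array([559.83339873,  42.24483075,   2.81451533]), np.float64(0.10987972742069119))
pot (array([ 469.95238845, -296.62241757,   33.91463266]), np.float64(0.11858032682141795))
tongs [ 5.26939e+02  2.82018e+02 -4.00000e-02  1.67724e+02] 0.4391649538797546
tongs [ 5.26873e+02  2.81996e+02 -3.80000e-02  1.67895e+02] 0.439813731823551
tongs [ 5.26815e+02  2.81453e+02 -4.20000e-02  1.67613e+02] 0.4409038616412767
tongs [541.597 272.525   2.135 185.942] 1.06115865113395
tongs [541.153 272.99    2.134 185.549] 1.0597347215125112
tongs [527.043 281.915   3.106 167.169] 0.4404645967028262
```

Run:
```python
from fit import *
import fit as F, glob
P={n:read_camera(n) for n in("scene","side")}
def big(q):
    L=q[3];s=L/175
    return [place(V,q,0) for V in (box(-7*s,7*s,19*s,23*s,0,L),box(-7*s,7*s,-23*s,-19*s,0,L),box(-7*s,7*s,23*s,27*s,L-66*s,L-2),box(-7*s,7*s,-27*s,-23*s,L-66*s,L-2),box(-3,3,-19*s,19*s,L-60,L-54),box(-3,3,-19*s,19*s,L-16,L-7))]
def g(n,k): return (P[n],np.load(f"pics/{n}_tongs_{k}.npy").astype(float))
a=onplane(P["scene"],(442,256),0); b=onplane(P["side"],(317,180),0); print(a,b)
for y in(-.5,.3,1,1.7): print("front",*[np.round(v,3) for v in fit([g("scene",450),g("side",317)],big,[(a+b)[0]/2,(a+b)[1]/2,y,235])])
b=onplane(P["side"],(237,173),0); print(b)
for y in(-.5,.3,1,1.7): print("back",*[np.round(v,3) for v in fit([g("scene",459),g("side",230)],big,[b[0],b[1],y,235])])
```

```text
[627.86976716 302.26337527   0.        ] [627.84933829 299.92196688   0.        ]
front [624.102 295.44   -1.004 221.577] 0.481
front [6.20146e+02 2.83076e+02 5.20000e-01 2.31056e+02] 1.069
front [629.708 320.765   0.719 205.191] 1.057
front [624.264 295.451   2.135 220.889] 0.48
[449.81084283 367.00891159   0.        ]
back [4.46498e+02 3.83435e+02 6.30000e-02 2.19796e+02] 0.498
back [4.46481e+02 3.83233e+02 5.90000e-02 2.20578e+02] 0.497
back [4.46494e+02 3.83008e+02 5.70000e-02 2.20777e+02] 0.497
back [429.469 393.686   2.071 204.016] 1.075
```

The masks fit about 170 mm for the tongs in the rest and about 220–225 mm for the two free-standing ones, so the one in the rest is confirmed. Next I'll look into the block from above.

Call:
move_arm:
  commands:
    - [[0.5,-0.7,0.5],0,1]
    - [[0.5,-0.7,0.5],0,1]
    - [[0.72,-0.96,0.5],0,1]
    - [[0.72,-0.96,0.5],0,1]
    - [[0.72,-0.96,0],0,1]
    - [[0.72,-0.96,0],0,1]
    - [[0.72,-0.96,0],0,1]
    - [[0.72,-0.96,0],0,1]
    - [[0.72,-0.96,0],0,1]
    - [[0.72,-0.96,0],0,1]
    - [[0.72,-0.96,0],0,1]
    - [[0.72,-0.96,0],0,1]
    - [[0.72,-0.96,0],0,1]
    - [[0.72,-0.96,0],0,1]
    - [[0.72,-0.96,0],0,1]
    - [[0.72,-0.96,0],0,1]
    - [[0.72,-0.96,0],0,1]
    - [[0.72,-0.96,0],0,1]
    - [[0.72,-0.96,0],0,1]
    - [[0.72,-0.96,0],0,1]

```text
t: 3.02
eef_pos: [626.1, 27.8, 464.8]
tcp_rot: [3.141, 0.0, 2.805]
ft_force: [0.6, 1.1, -0.1]
opening: 1.005
grip_force: 0.0
```

Call:
move_arm:
  commands:
    - [[0.7,-0.6,0],0,1]
    - [[0.4,-0.3,0],0,1]
    - [[0,0,0],0,1]
    - [[0,0,0],0,1]

```text
t: 3.35
eef_pos: [658.4, 2.1, 464.1]
tcp_rot: [-3.142, -0.001, 2.804]
ft_force: [-0.1, 0.4, 0.1]
opening: 1.0
grip_force: 0.0
```

Run:
```python
from fit import *
p=read_camera("wrist"); save("w1",p["image"])
s=env.state(); print(s["t"],s["eef_pos"],s["tcp_rot"],s["ft_force"])
for th in("spacer","block","tongs","pot"):
    print(th,[(np.round(r["at"]).tolist(),round(r["confidence"],2)) for r in search_frame(th,p)])
q=[560,42,-.326]
im=p["image"].copy()
for k,x in enumerate((-50,0,50)):
    print(x,proj(p,place(np.array([[x,0,10.]]),q)).round())
print("topcorners",proj(p,place(box(-80,80,-45,45,70,70)[::2],q)).round().tolist())
```

```text
3.4 [657.95924314   2.79640829 464.47520543] [ 3.14154717e+00 -7.98513171e-04  2.80468550e+00] [ 0.26566629 -1.00522364 -0.81881471]
spacer [([322.0, 138.0], 0.69)]
block [([326.0, 86.0], 0.8)]
tongs [([614.0, 42.0], 0.96)]
pot [([4.0, 124.0], 0.89)]
-50 [[324.  32.]]
0 [[324.  88.]]
50 [[325. 140.]]
topcorners [[268.0, -23.0], [381.0, -25.0], [276.0, 178.0], [376.0, 177.0]]
```

View pics/w1.png

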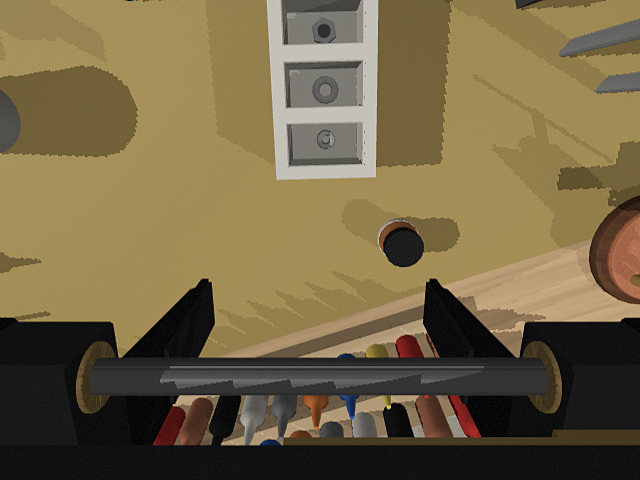

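The wrist view shows the nut at (323,30), the washer at (325,89) and the narrow tube with its bore at (325,138). The tube is the spacer, in the pocket at block x = +50 with block yaw −0.326. I'll go lower for a sharper look.

Call:
move_arm:
  commands:
    - [[0,0,-1],0,1]
    - [[0,0,-1],0,1]
    - [[0,0,-1],0,1]
    - [[0,0,-1],0,1]
    - [[0,0,0],0,1]
    - [[0,0,0],0,1]

```text
t: 4.1
eef_pos: [658.2, 2.9, 344.5]
tcp_rot: [-3.141, -0.002, 2.805]
ft_force: [0.5, -0.4, 0.4]
opening: 1.001
grip_force: 0.0
```

Run:
```python
from fit import *
p=read_camera("wrist"); im=p["image"].copy()
q=[560,42,-.326]
rs=cut_out("spacer",p)
for r in rs: 
    ys,xs=np.nonzero(r["region"]); print(r["confidence"],np.round(r["at"],1),xs.min(),xs.max(),ys.min(),ys.max(),onplane(p,r["at"],36).round(1),onplane(p,((xs.min()+xs.max())/2,(ys.min()+ys.max())/2),30).round(1))
np.savez("pics/w2.npz",**{k:p[k] for k in("image","fx","fy","cx","cy","rvec","tvec")})
def pl(V,c,im): cv2.polylines(im,[np.round(proj(p,V)*16).astype(np.int32)],True,c,1,cv2.LINE_AA,4)
R=lambda x0,x1,y0,y1,z:place(np.array([[x0,y0,z],[x1,y0,z],[x1,y1,z],[x0,y1,z]],float),q)
pl(R(-80,80,-45,45,70),(255,0,0),im)
pl(R(32,68,-33,33,70),(255,0,0),im); pl(R(32,68,-33,33,10),(0,255,0),im); pl(R(-18,18,-33,33,70),(255,0,0),im)
c=np.vstack([im[0:230,200:460],p["image"][0:230,200:460]])
c=np.hstack([im[0:230,220:430],p["image"][0:230,220:430]])
save("w2c",cv2.resize(c,None,fx=1.9,fy=1.9,interpolation=cv2.INTER_CUBIC))
```

```text
0.68 [324.8 152.7] 315 340 137 163 [606.4  24.7  36. ] [605.8  27.   30. ]
```

View pics/w2c.png

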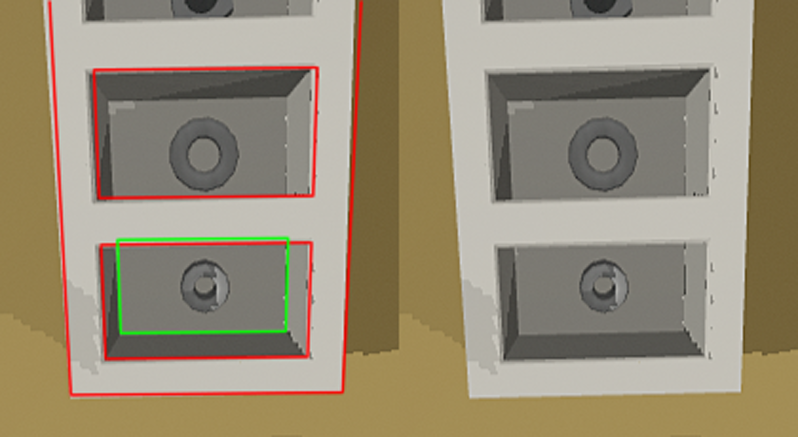

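The overlay matches the block to about 1 mm. The spacer ring is at about pixel (328,151) in the full picture, roughly 18 mm across. Next I'll look at the tongs from above.

Call:
move_arm:
  commands:
    - [[0,0,1],0,1]
    - [[0,0,1],0,1]
    - [[0,0.3,1],0,1]
    - [[-0.2,0.8,0.8],0.4,1]
    - [[-0.2,1,0.4],0.4,1]
    - [[-0.2,1,0],0.4,1]
    - [[-0.2,1,0],0.4,1]
    - [[-0.2,1,0],0.4,1]
    - [[-0.2,1,0],0.4,1]
    - [[-0.2,1,0],0.4,1]
    - [[-0.2,1,0],0.4,1]
    - [[-0.2,0.9,0],0.4,1]
    - [[-0.1,0,0],0,1]
    - [[0,0,0],0,1]
    - [[0,0,0],0,1]

```text
t: 5.45
eef_pos: [601.0, 272.2, 472.5]
tcp_rot: [3.141, 0.002, 3.093]
ft_force: [-0.5, -0.0, -0.2]
opening: 1.001
grip_force: 0.0
```

Run:
```python
from fit import *
w=dict(np.load("pics/w2.npz"))
for uv in((328,151),(327.5,150.5)): print("spacer",onplane(w,uv,36).round(1))
p=read_camera("wrist"); print(env.state()["eef_pos"].round(1) if hasattr(env.state()["eef_pos"],"round") else env.state()["eef_pos"])
im=p["image"].copy()
for r in cut_out("tongs",p): 
    ys,xs=np.nonzero(r["region"]); print(round(r["confidence"],2),np.round(r["at"]),xs.min(),xs.max(),ys.min(),ys.max())
for V in tongs([527,282,-.04,175]):
    cv2.polylines(im,[cv2.convexHull(np.round(proj(p,V)*16).astype(np.int32))],True,(255,0,0),1,cv2.LINE_AA,4)
np.savez("pics/w3.npz",**{k:p[k] for k in("image","fx","fy","cx","cy","rvec","tvec")})
save("w3",im)
```

```text
spacer [606.1  27.1  36. ]
spacer [605.6  26.9  36. ]
[601.3 271.7 472.1]
0.84 [333. 126.] 284 369 112 143
0.76 [355. 266.] 308 401 187 346
0.61 [451.  15.] 391 529 0 46
```

View pics/w3.png

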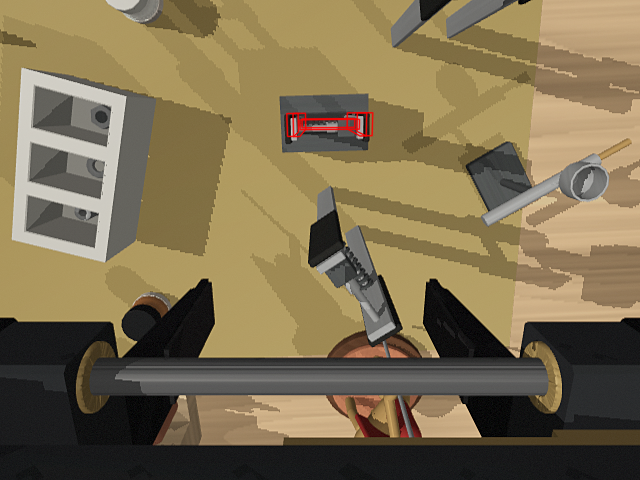

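The view shows the wanted tongs in the rest at (330,124). The big tongs are below them at (355,266), and the overlay is about 2 px off. I'll refine the fit with this view.

Run:
```python
from fit import *
p=read_camera("wrist")
m=[r for r in cut_out("tongs",p) if abs(r["at"][1]-126)<15][0]["region"].astype(float)
P={n:read_camera(n) for n in("scene","side")}
T=lambda q:tongs([q[0],q[1],q[2],175])
a=[(p,m)]; b=[(P["scene"],np.load("pics/scene_tongs_426.npy").astype(float)),(P["side"],np.load("pics/side_tongs_271.npy").astype(float))]
for s in(a,b,a+b):
    q,e=fit(s,T,[527,282,-.04],(6,6,.1)); print(q.round(3),e)
im=p["image"].copy()
for V in T(q): cv2.polylines(im,[cv2.convexHull(np.round(proj(p,V)*16).astype(np.int32))],True,(255,0,0),1,cv2.LINE_AA,4)
save("w4",cv2.resize(np.hstack([im[85:165,270:380],p["image"][85:165,270:380]]),None,fx=3.6,fy=3.6,interpolation=cv2.INTER_CUBIC))
```

```text
[ 5.28724e+02  2.80115e+02 -3.10000e-02] 0.1617845329690083
[ 5.26924e+02  2.81662e+02 -3.90000e-02] 0.4797053568271251
[ 5.28166e+02  2.80257e+02 -2.90000e-02] 0.7073923119276025
```

View pics/w4.png

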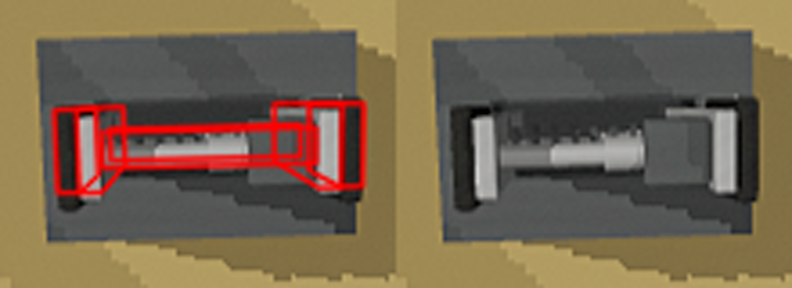

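Call:
move_arm:
  commands:
    - [[-0.8,0.09,0],0.23,1]
    - [[-0.8,0.09,0],0,1]
    - [[-0.8,0.09,0],0,1]
    - [[0,0,-0.5],0,1]
    - [[0,0,-1],0,1]
    - [[0,0,-1],0,1]
    - [[0,0,-0.5],0,1]
    - [[0,0,0],0,1]
    - [[0,0,0],0,1]

```text
t: 6.5
eef_pos: [529.7, 280.4, 380.7]
tcp_rot: [-3.141, -0.001, 3.111]
ft_force: [-0.1, 0.0, 1.0]
opening: 1.003
grip_force: 0.0
```

Call:
move_arm:
  commands:
    - [[0,0,-0.7],0,1]
    - [[0,0,-0.65],0,1]
    - [[0,0,0],0,1]
    - [[0,0,0],0,0.4]
    - [[0,0,0],0,0.2]
    - [[0,0,0],0,0.1]
    - [[0,0,0],0,0.05]
    - [[0,0,0],0,0]
    - [[0,0,0],0,0]
    - [[0,0,0],0,0]
    - [[0,0,0],0,0]

```text
t: 7.42
eef_pos: [529.4, 280.6, 340.5]
tcp_rot: [3.141, 0.0, 3.111]
ft_force: [0.0, -1.4, 2.1]
opening: 0.52
grip_force: 3.4
```

Run:
```python
from h import *
p=read_camera("side");q=read_camera("scene")
s=env.state(); print(s["t"],s["eef_pos"],s["ft_force"],s["moment"],s["opening"],s["grip_force"])
a=cv2.resize(p["image"][20:220,180:360],(400,444));b=cv2.resize(q["image"][60:280,360:540],(364,444)); save("g1",np.hstack([a,b]))
```

```text
7.5167 [529.36814637 280.60740211 340.49574891] [-1.32700119 -0.62505664  2.56484894] [-0.04898794  0.00382953  0.03693575] 0.5070931810155859 4.303394928574562
```

View pics/g1.png

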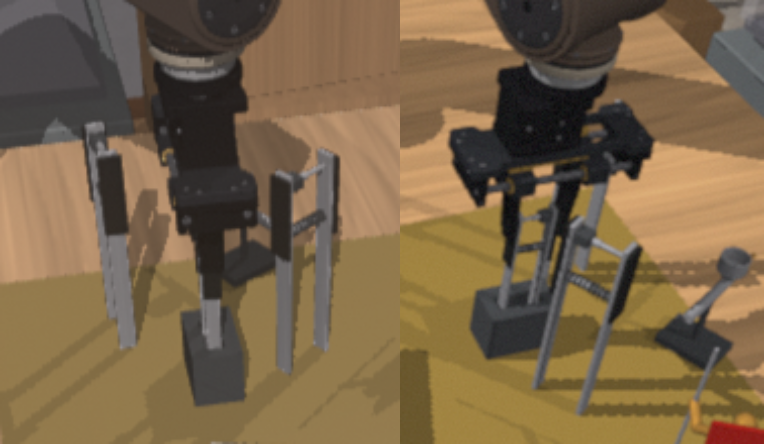

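The view shows the fingers on the rubber plates, with the tongs still in the rest. Grip force is 3–4 N. I'll lift slowly.

Call:
move_arm:
  commands:
    - [[0,0,0.2],0,0]
    - [[0,0,0.4],0,0]
    - [[0,0,0.5],0,0]
    - [[0,0,0.5],0,0]
    - [[0,0,0.5],0,0]
    - [[0,0,0.5],0,0]
    - [[0,0,0.5],0,0]
    - [[0,0,0.3],0,0]
    - [[0,0,0],0,0]
    - [[0,0,0],0,0]
    - [[0,0,0],0,0]

```text
t: 8.43
eef_pos: [529.2, 280.6, 441.3]
tcp_rot: [-3.141, -0.001, 3.111]
ft_force: [-0.3, -0.7, -1.9]
opening: 0.501
grip_force: 3.2
```

Run:
```python
from h import *
P={n:read_camera(n) for n in("scene","side")}
s=env.state(); print(s["t"],s["eef_pos"],s["ft_force"],s["moment"],s["opening"],s["grip_force"])
a=cv2.resize(P["side"]["image"][20:220,180:360],(400,444));b=cv2.resize(P["scene"]["image"][60:280,360:540],(364,444)); save("g2",np.hstack([a,b]))
```

```text
8.5333 [529.32500202 280.5806498  441.24721642] [-0.00484972 -0.77675825 -1.4779471 ] [-0.03025678  0.05449511 -0.04194711] 0.49551162732639464 3.2184334471821785
```

View pics/g2.png

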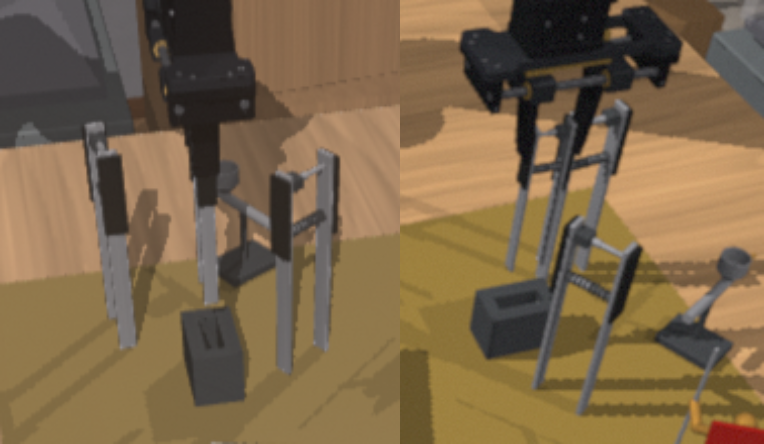

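The tongs are lifted clear and hang upright. I'll carry them over the spacer's pocket and turn them to the block's yaw.

Call:
move_arm:
  commands:
    - [[0.1,-0.4,0],-0.37,0]
    - [[0.2,-0.7,0],-0.37,0]
    - [[0.28,-0.9,0],-0.37,0]
    - [[0.3,-0.95,0],-0.37,0]
    - [[0.3,-0.95,0],-0.37,0]
    - [[0.3,-0.95,0],-0.37,0]
    - [[0.3,-0.95,0],-0.37,0]
    - [[0.3,-0.95,0],-0.37,0]
    - [[0.28,-0.85,0],-0.37,0]
    - [[0.3,-0.5,0],-0.36,0]
    - [[0.2,-0.3,0],0,0]
    - [[0,0,0],0,0]
    - [[0,0,0],0,0]
    - [[0,0,0],0,0]

```text
t: 9.7
eef_pos: [614.9, 29.7, 442.1]
tcp_rot: [3.141, -0.001, 2.817]
ft_force: [-0.7, 0.2, -2.4]
opening: 0.5
grip_force: 3.2
```

Run:
```python
from fit import *
s=env.state(); print(s["t"],s["eef_pos"],s["tcp_rot"],s["opening"],s["grip_force"])
P={n:read_camera(n) for n in("scene","side","wrist")}
pm=[]
for n,p in P.items():
    ex=proj(p,np.array([[*s["eef_pos"][:2],s["eef_pos"][2]-290]]))[0]
    for r in cut_out("tongs",p):
        ys,xs=np.nonzero(r["region"]); print(n,ex.round(),round(r["confidence"],2),np.round(r["at"]),xs.min(),xs.max(),ys.min(),ys.max())
        if np.hypot(*(np.array(r["at"])-ex))<45 and n!="wrist": pm.append((p,r["region"].astype(float)))
zt=s["eef_pos"][2]-332
# visible: legs below the fingertips; tilt via shear
def model(q):
    out=[]
    for V in (box(-7,7,16,20,0,142),box(-7,7,-20,-16,0,142)):
        W=place(V,[q[0],q[1],-.326],zt+q[4]); h=V[:,2]/160
        W[:,0]+=q[2]*h; W[:,1]+=q[3]*h; out.append(W)
    return out
if pm:
    x0,y0=s["eef_pos"][:2]
    print(fit(pm,model,[x0,y0,0,0,0],(4,4,4,4,5)))
for n,p in P.items(): save("a_"+n,p["image"])
```

```text
9.7 [614.85372848  29.66641423 442.10595817] [ 3.14136759e+00 -5.45256441e-04  2.81726064e+00] 0.500472418343102 3.178231492638588
scene [320. 230.] 0.93 [452. 141.] 427 474 110 197
scene [320. 230.] 0.84 [318. 197.] 305 334 172 247
scene [320. 230.] 0.62 [450. 201.] 425 479 167 264
side [345. 205.] 0.93 [230. 120.] 217 241 75 175
side [345. 205.] 0.92 [342. 195.] 339 350 169 228
side [345. 205.] 0.88 [314. 123.] 301 331 87 186
wrist [319. 238.] 0.73 [332. 310.] 256 381 213 356
wrist [319. 238.] 0.71 [610. 108.] 551 639 90 155
(array([611.61655491,  31.09488702,  -0.73357222,  -2.43578728,
         3.92664777]), np.float64(0.9021609832448958))
```

Call:
move_arm:
  commands:
    - [[-0.15,-0.04,-0.3],0,0]
    - [[-0.15,-0.05,-0.4],0,0]
    - [[0,0,-0.2],0,0]
    - [[0,0,0],0,0]
    - [[0,0,0],0,0]
    - [[0,0,0],0,0]

```text
t: 10.5
eef_pos: [606.3, 25.9, 415.6]
tcp_rot: [3.141, 0.001, 2.816]
ft_force: [-0.0, -0.0, -1.0]
opening: 0.502
grip_force: 3.2
```

Run:
```python
from fit import *
s=env.state(); e=s["eef_pos"]; print(s["t"],e,s["tcp_rot"],s["opening"],s["grip_force"])
P={n:read_camera(n) for n in("scene","side","wrist")}
zt=e[2]-332; q=[e[0],e[1],-.326]
T=[];o=3.25
for V in (box(-7,7,19-o,23-o,0,175),box(-7,7,-23+o,-19+o,0,175)): T.append(place(V,q,zt))
out=[]
for n,p in P.items():
    im=p["image"].copy(); np.save("pics/b_%s.npy"%n,im)
    c=proj(p,np.array([[e[0],e[1],zt+40]]))[0]
    w=(45,60) if n!="wrist" else (100,133)
    x0,y0=int(c[0]-w[0]),int(c[1]-w[1]+(15 if n!="wrist" else -40)); print(n,x0,y0)
    f=540/(2*w[1])
    cr=cv2.resize(im[y0:y0+2*w[1],x0:x0+2*w[0]],None,fx=f,fy=f,interpolation=cv2.INTER_CUBIC)
    for V in T:
        t=V[np.isclose(V[:,2],zt)]; t2=V[np.isclose(V[:,2],zt+175)]
        for S,col in((t,(255,0,0)),(np.vstack([t[:1],t2[:1]]),(0,255,0))):
            h=cv2.convexHull(np.float32(proj(p,S))) if len(S)>2 else np.float32(proj(p,S))[:,None]
            cv2.polylines(cr,[np.round((h-[x0,y0])*f).astype(np.int32)],True,col,1,cv2.LINE_AA)
    out.append(cr)
g=np.hstack(out); print(g.shape); g=cv2.resize(g,None,fx=800/g.shape[1],fy=800/g.shape[1],interpolation=cv2.INTER_AREA) if g.shape[1]>800 else g
save("b",g); print(g.shape)
```

```text
10.5 [606.34230227  25.92317843 415.59307551] [3.14134336e+00 5.78309563e-04 2.81604008e+00] 0.5016384767210528 3.178017921745777
scene 271 192
side 295 173
wrist 219 63
(540, 1216, 3)
(355, 800, 3)
```

Run:
```python
from fit import *
e=env.state()["eef_pos"]; zt=e[2]-332; q=[e[0],e[1],-.326]; o=3.25
T=[place(V,q,zt) for V in (box(-7,7,19-o,23-o,0,0),box(-7,7,-23+o,-19+o,0,0))]
out=[]
for n in("scene","side"):
    p=read_camera(n); im=p["image"]; c=proj(p,np.array([[e[0],e[1],zt+10]]))[0]
    x0,y0=int(c[0]-30),int(c[1]-45); f=400/60
    cr=cv2.resize(im[y0:y0+90,x0:x0+60],None,fx=f,fy=f,interpolation=cv2.INTER_CUBIC)
    for S in T:
        h=cv2.convexHull(np.float32(proj(p,S))); cv2.polylines(cr,[np.round((h-[x0,y0]+.5)*f).astype(np.int32)],True,(255,0,0),1,cv2.LINE_AA)
    out.append(cr); 
    J=[proj(p,np.array([[e[0],e[1],zt]])+np.array(d))[0]-proj(p,np.array([[e[0],e[1],zt]]))[0] for d in([10,0,0],[0,10,0],[0,0,10])]; print(n,np.round(np.array(J)*f,1).tolist())
save("c",np.hstack(out))
```

```text
scene [[10.0, 24.8], [32.6, -7.4], [0.0, -22.6]]
side [[34.0, -5.3], [-9.0, -23.6], [1.4, -25.7]]
```

View pics/c.png

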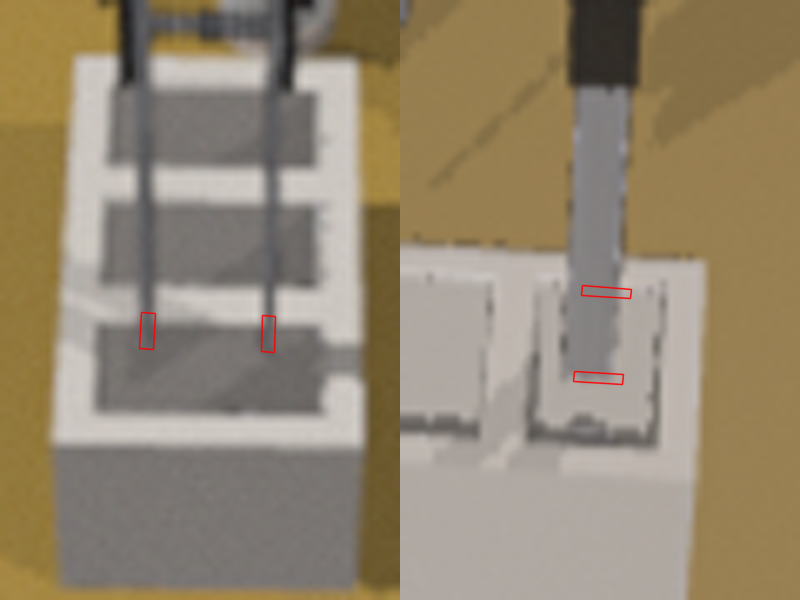

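The legs hang upright. Their tips are about 2 mm toward −x of the TCP line, level with the spacer's offset in the pocket, and centred in y. I'll correct by about 1 mm and descend.

Call:
move_arm:
  commands:
    - [[0.03,0.02,-0.2],0,0]
    - [[0,0,-0.3],0,0]
    - [[0,0,-0.4],0,0]
    - [[0,0,-0.4],0,0]
    - [[0,0,-0.4],0,0]
    - [[0,0,-0.3],0,0]
    - [[0,0,-0.2],0,0]
    - [[0,0,-0.1],0,0]
    - [[0,0,0],0,0]
    - [[0,0,0],0,0]
    - [[0,0,0],0,0]

```text
t: 11.67
eef_pos: [607.1, 26.5, 346.8]
tcp_rot: [3.141, 0.001, 2.816]
ft_force: [-0.6, 0.3, -1.1]
opening: 0.5
grip_force: 3.2
```

Call:
move_arm:
  commands:
    - [[0,0,-0.1],0,0]
    - [[0,0,0],0,-0.05]
    - [[0,0,0],0,-0.1]
    - [[0,0,0],0,-0.15]
    - [[0,0,0],0,-0.2]
    - [[0,0,0],0,-0.25]
    - [[0,0,0],0,-0.3]
    - [[0,0,0],0,-0.5]
    - [[0,0,0],0,-1]
    - [[0,0,0],0,-1]
    - [[0,0,0],0,-1]
    - [[0,0,0],0,-1]

```text
t: 12.67
eef_pos: [607.0, 26.5, 343.3]
tcp_rot: [3.141, 0.0, 2.816]
ft_force: [0.1, 0.5, -0.1]
opening: 0.347
grip_force: 30.0
```

The opening stopped at 0.347 (33 mm) with 30 N, so the spacer is between the legs. I'll lift.

Call:
move_arm:
  commands:
    - [[0,0,0.1],0,-1]
    - [[0,0,0.3],0,-1]
    - [[0,0,0.4],0,-1]
    - [[0,0,0.4],0,-1]
    - [[0,0,0.4],0,-1]
    - [[0,0,0.4],0,-1]
    - [[0,0,0.5],0,-1]
    - [[0,0,0.5],0,-1]
    - [[0,0,0.5],0,-1]
    - [[0,0,0.4],0,-1]
    - [[0,0,0.3],0,-1]
    - [[0,0,0],0,-1]
    - [[0,0,0],0,-1]
    - [[0,0,0],0,-1]

```text
t: 13.83
eef_pos: [606.9, 26.5, 468.6]
tcp_rot: [-3.141, -0.001, 2.816]
ft_force: [0.5, 0.1, -1.9]
opening: 0.346
grip_force: 30.0
```

Run:
```python
from fit import *
s=env.state(); e=s["eef_pos"]; print(s["t"],e,s["opening"],s["grip_force"],s["ft_force"])
P={n:read_camera(n) for n in("scene","side")}
for n,p in P.items():
    print(n,proj(p,np.array([[e[0]-2,e[1]+.5,e[2]-330+10]])).round(),[(np.round(r["at"]).tolist(),round(r["confidence"],2)) for r in search_frame("spacer",p)])
# pot refit incl. fresh masks
pm=[]
for n,p in P.items():
    r=cut_out("pot",p); r=min(r,key=lambda r:np.hypot(*(np.array(r["at"])-((145,245) if n=="scene" else (306,402))))); pm.append((p,r["region"].astype(float)))
for s_ in(pm,pm[:1],pm[1:]): print("pot",fit(s_,pot,[470,-297,36],(6,6,4)))
```

```text
13.8333 [606.90885625  26.50361064 468.5984864 ] 0.34649877041255944 29.99846577644348 [ 0.46328765  0.12452617 -1.89018094]
scene [[317. 228.]] []
side [[340. 208.]] []Traceback (most recent call last):
  File "<stdin>", line 9, in <module>
ValueError: min() iterable argument is empty
```

Run:
```python
from fit import *
P={n:read_camera(n) for n in("scene","side","wrist")}
print([(np.round(r["at"]).tolist(),round(r["confidence"],2)) for r in search_frame("spacer",P["wrist"])])
pm=[]
for n,c in(("scene",(145,245)),("side",(306,402))):
    p=P[n]
    for r in cut_out("pot",p):
        if np.hypot(*(np.array(r["at"])-c))<20: pm.append((p,r["region"].astype(float))); print(n,r["confidence"])
pm+= [(P["scene"],np.load("pics/scene_pot_144.npy").astype(float)),(P["side"],np.load("pics/side_pot_307.npy").astype(float))]
for s_ in(pm,pm[-2:-1],pm[-1:]): print("pot",fit(s_,pot,[470,-297,36],(6,6,4)))
```

```text
[([315.0, 226.0], 0.74)]
scene 0.74
side 0.95
pot (array([ 470.05238175, -296.83648795,   33.42524864]), np.float64(0.24727419080739854))
pot (array([ 476.37758698, -296.85006399,   31.43677904]), np.float64(0.04771129100758964))
pot (array([ 469.10071288, -296.20214163,   33.0807967 ]), np.float64(0.02747440204943219))
```

Call:
move_arm:
  commands:
    - [[-0.1,-0.3,0],0,-1]
    - [[-0.2,-0.5,0],0,-1]
    - [[-0.3,-0.7,0],0,-1]
    - [[-0.35,-0.8,0],0,-1]
    - [[-0.35,-0.8,0],0,-1]
    - [[-0.35,-0.8,0],0,-1]
    - [[-0.35,-0.8,0],0,-1]
    - [[-0.35,-0.8,0],0,-1]
    - [[-0.35,-0.8,0],0,-1]
    - [[-0.35,-0.8,0],0,-1]
    - [[-0.35,-0.8,0],0,-1]
    - [[-0.35,-0.8,0],0,-1]
    - [[-0.35,-0.8,0],0,-1]
    - [[-0.3,-0.7,0],0,-1]
    - [[-0.2,-0.4,0],0,-1]
    - [[-0.1,-0.2,0],0,-1]
    - [[0,0,0],0,-1]
    - [[0,0,0],0,-1]
    - [[0,0,0],0,-1]

```text
t: 16.02
eef_pos: [466.4, -296.7, 469.3]
tcp_rot: [3.141, -0.0, 2.817]
ft_force: [-0.9, 1.0, -1.4]
opening: 0.351
grip_force: 30.0
```

Run:
```python
from fit import *
s=env.state(); e=s["eef_pos"]; print(s["t"],e,s["tcp_rot"],s["opening"],s["grip_force"],s["ft_force"])
p=read_camera("wrist")
for th in("spacer","pot","tongs"):
    for r in cut_out(th,p):
        ys,xs=np.nonzero(r["region"]);print(th,np.round(r["at"]),round(r["confidence"],2),xs.min(),xs.max(),ys.min(),ys.max())
        if th=="pot": np.save("pics/wp.npy",r["region"])
t=np.linspace(0,2*np.pi,60)
c=proj(p,np.c_[470+45*np.cos(t),-297+45*np.sin(t),0*t+100]); print("rim pred",c.min(0).round(),c.max(0).round())
print("tip pred",proj(p,np.array([[e[0]-2,e[1]+.7,e[2]-330]])).round())
```

```text
16.0167 [ 466.36146497 -296.66565391  469.27952941] [ 3.14124859e+00 -1.04958687e-05  2.81685803e+00] 0.35091287219555417 29.998546242713928 [-0.92117884  0.95802603 -1.38267905]
spacer [318. 226.] 0.75 307 330 210 240
pot [317. 213.] 0.66 269 371 162 265
tongs [321. 306.] 0.68 274 362 213 356
rim pred [268. 163.] [372. 264.]
tip pred [[319. 220.]]
```

The wrist view shows the spacer held in the tips at (318,226), and the predicted rim matches the detected pot. I'll centre the tongs and lower them.

Call:
move_arm:
  commands:
    - [[0.1,-0.02,-0.1],0,-1]
    - [[0.1,-0.02,-0.3],0,-1]
    - [[0,0,-0.4],0,-1]
    - [[0,0,-0.4],0,-1]
    - [[0,0,-0.4],0,-1]
    - [[0,0,-0.4],0,-1]
    - [[0,0,-0.4],0,-1]
    - [[0,0,-0.4],0,-1]
    - [[0,0,-0.4],0,-1]
    - [[0,0,-0.4],0,-1]
    - [[0,0,-0.3],0,-1]
    - [[0,0,-0.2],0,-1]
    - [[0,0,-0.1],0,-1]
    - [[0,0,-0.05],0,-1]
    - [[0,0,0],0,-1]
    - [[0,0,0],0,-1]
    - [[0,0,0],0,-1]

```text
t: 17.63
eef_pos: [472.1, -298.7, 342.2]
tcp_rot: [-3.141, 0.001, 2.816]
ft_force: [-0.3, -0.3, -1.2]
opening: 0.349
grip_force: 30.0
```

Call:
move_arm:
  commands:
    - [[0,0,-0.08],0,-1]
    - [[0,0,-0.05],0,-1]
    - [[0,0,0],0,-1]
    - [[0,0,0],0,-1]
    - [[0,0,0],0,-0.4]
    - [[0,0,0],0,-0.25]
    - [[0,0,0],0,-0.2]
    - [[0,0,0],0,-0.15]
    - [[0,0,0],0,-0.1]
    - [[0,0,0],0,-0.05]
    - [[0,0,0],0,0]
    - [[0,0,0],0,0]
    - [[0,0,0],0,0]

```text
t: 18.72
eef_pos: [472.0, -298.7, 337.8]
tcp_rot: [3.141, -0.0, 2.816]
ft_force: [-0.2, 0.4, -1.0]
opening: 0.5
grip_force: 3.2
```

Call:
move_arm:
  commands:
    - [[0,0,-0.05],0,0]
    - [[0,0,-0.05],0,0]
    - [[0,0,0],0,0]
    - [[0,0,0],0,0]

```text
t: 19.05
eef_pos: [472.1, -298.7, 334.9]
tcp_rot: [-3.142, 0.0, 2.816]
ft_force: [-0.4, -0.7, 0.6]
opening: 0.504
grip_force: 2.5
```

The force sign shows the tips have reached the pot floor. I'll open slowly and withdraw.

Call:
move_arm:
  commands:
    - [[0,0,0],0,0.05]
    - [[0,0,0],0,0.1]
    - [[0,0,0],0,0.14]
    - [[0,0,0],0,0.2]
    - [[0,0,0],0,0.4]
    - [[0,0,0],0,0.7]
    - [[0,0,0],0,1]
    - [[0,0,0],0,1]
    - [[0,0,0],0,1]
    - [[0,0,0],0,1]

```text
t: 19.88
eef_pos: [472.0, -298.7, 334.8]
tcp_rot: [3.142, -0.0, 2.816]
ft_force: [0.1, 0.4, -0.4]
opening: 0.963
grip_force: 0.0
```

Call:
move_arm:
  commands:
    - [[0,0,0.2],0,1]
    - [[0,0,0.4],0,1]
    - [[0,0,0.6],0,1]
    - [[0,0,0.8],0,1]
    - [[0,0,1],0,1]
    - [[0,0,1],0,1]
    - [[0,0,0.5],0,1]
    - [[0,0,0],0,1]
    - [[0,0,0],0,1]
    - [[0,0,0],0,1]
    - [[0,0,0],0,1]

```text
t: 20.8
eef_pos: [471.9, -298.7, 468.7]
tcp_rot: [3.141, -0.002, 2.816]
ft_force: [-0.4, 0.6, 1.0]
opening: 1.002
grip_force: 0.0
```

Run:
```python
from fit import *
s=env.state(); print(s["t"],s["eef_pos"],s["opening"],s["ft_force"])
for k in range(2):
  P={n:read_camera(n) for n in("scene","side","wrist")}
  for n,p in P.items():
    print(n,"top pred",proj(p,np.array([[470,-297,175.]])).round().tolist(),"floor",proj(p,np.array([[470,-297,20.]])).round().tolist())
    for th in("tongs","spacer"):
      for r in cut_out(th,p):
        ys,xs=np.nonzero(r["region"]);print("  ",th,np.round(r["at"]),round(r["confidence"],2),xs.min(),xs.max(),ys.min(),ys.max())
```

```text
20.8 [ 471.94994939 -298.68550309  468.72413078] 1.0024722467780107 [-0.39339058  0.64902212  1.03159681]
scene top pred [[129.0, 204.0]] floor [[149.0, 258.0]]
   tongs [136. 221.] 0.63 114 154 202 248
   tongs [451. 203.] 0.59 425 479 167 265
   tongs [317. 252.] 0.2 294 339 211 290
side top pred [[307.0, 361.0]] floor [[307.0, 418.0]]
   tongs [306. 378.] 0.57 298 314 347 415
wrist top pred [[321.0, 233.0]] floor [[320.0, 193.0]]
   tongs [324. 224.] 0.61 281 358 187 248
   spacer [316. 192.] 0.48 310 326 183 203
scene top pred [[129.0, 204.0]] floor [[149.0, 258.0]]
   tongs [451. 202.] 0.89 425 478 167 265
   tongs [133. 222.] 0.81 115 154 202 248
   tongs [454. 139.] 0.69 427 474 110 197
side top pred [[307.0, 361.0]] floor [[307.0, 418.0]]
   tongs [309. 378.] 0.88 298 315 344 415
wrist top pred [[321.0, 232.0]] floor [[320.0, 192.0]]
   tongs [331. 221.] 0.95 282 358 186 246
   spacer [314. 191.] 0.83 310 327 183 202
```

The tongs stand upright in the pot and aren't moving. The spacer is on the pot floor between the legs at wrist (314,191), and the gripper is clear. I'm handing the job in.

```bash
python3 -c "
from cell import env
print(env.job_done())"
```

```text
the job is handed in; nothing more can be done
None
```

I've handed the job in: the spacer went from the rinse block to the bottom of the pot in the tongs, and the tongs were left standing over it with the gripper clear, at about 21 s; no verdict was returned.

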